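Slide the copper blank along the rail into the jig's corner pocket

ROBOT

A 7-joint arm with a two-finger parallel gripper is mounted at the origin on the work surface. World frame = base frame: x ahead of the robot, y to its left, z up, the work surface at z = 0. Lengths are in m, angles in rad, forces in N, time in s.
With the tool pointing down it reaches from about 0.35 to 0.9 m from the base axis. Payload 7.2 kg.
Tool frame: the origin (TCP) lies on the mounting face of the last link; the fingertips stand 182 mm ahead of it and the grasp point (between the pads) lies 163 mm ahead of it; z points along the fingers, y is the line along which they close (so a half turn about z gives the same grasp; the last joint's range is limited). The gripper opens to 88 mm and grips with 3 to 60 N. Pads are 20 mm wide; open, the fingers measure 115 mm over their backs; the gripper's body (75 mm by 178 mm) begins 61 mm behind the grasp point.
Start: joints at [-1.266, 0.411, -0.013, 1.596, 0.006, 1.134, -0.082], TCP at [0.228, 0.582, 0.405] pointing down, gripper open.
Joint ranges: [-2.95, 2.95], [-0.29, 1.99], [-1.47, 1.44], [0.14, 2.54], [-1.03, 4.17], [0.13, 1.85], [-2.86, 2.86]. Speed limits (rad/s): [2.39, 2.39, 3.01, 3.01, 3.14, 3.14, 3.14].

INTERFACE

Orientations are given as a unit quaternion [x, y, z, w].
In Python, from cell import r, imaging gives the robot as it stands.
- The arm moves only by the tool jog_arm, never from a script. Its argument "rows" is a list of rows, each a list of 7 numbers: the shift along the tool's x, y, z in m, then the turn, a rotation vector about the tool's x, y, z in rad, then the finger opening in m, from 0 to 0.0878. A call has 1 to 12 rows; each row is the pose to reach, as a shift and turn from the pose commanded when the call began, along the tool's axes at that moment; what a row does not reach only later rows make up. A row lasts 1/8 s, in which the tool goes at most 62.5 mm and 10.7 degrees, less where a joint would pass 70% of its speed; a pose out of reach is approached as far as the arm can. A call with a gripper value outside its range is refused whole. The fingers move at their own pace and stop on an object; "force" is the grip in N (left out, the last holds). Time passes only in rows, so rows that repeat a pose let the fingers close. It gives the time, the measured TCP pose, the force, the opening and the grip force at its end, in the units of the state.
- r.sense(): the state, without advancing time (a new reading comes with each control period).
- imaging.grab_frame(name): name is "side" or "top" or "wrist"; returns the picture (420x560x3 uint8, red, green, blue); there is no depth.
- imaging.get_calibration(name): a dict with "intrinsics" (3x3 intrinsics, pixels), "k1" (the pictures are not rectified: a ray, as slopes to the right and down, at radius r is drawn at 1 + k1 r^2 times it, then the intrinsics apply), "origin" and "attitude" of the camera in the world. Camera axes: x right, y down, z forward; pixel columns grow to the right and rows downward; lengths in m; the calibration is good to about 2 mm. A picture is of the moment at which its call begins: read the wrist's pose just before it. get_calibration takes no time and is no camera call; for the wrist camera it gives the pose at the moment of the call.
- r.sign_off(): hands the job in; it is judged then, once.
The state is a dict: "t": time; "joint_positions": joint angles; "dq": joint speeds; "joint_torque": joint torques, N m; "tool_pos": TCP position; "orientation": TCP orientation; "contact_force": force on the tool from outside, world axes, zero at the start; "moment": the same for the moment, N m; "width": opening from 0.0 (shut) to 1.0 (fully open); "finger_force": force on a finger pad.
Only numpy, scipy, OpenCV 4.12 (cv2) and the standard library are available. Lean on these libraries where they do the work, as an engineer would, in place of code of your own. Each camera call takes 0.05 s, during which the arm holds its last target. There are 200 camera calls.

TASK

Seat the oblong copper blank for engraving without picking it up: with the fingertips, push it across the board until its long side lies flush against the rail, then slide it along, keeping it against the rail all the way, into the corner pocket until it is fully home, flush against both the rail and the stop. Do not shift the stop, and leave the vials, the round disc and the cup where they are. Finish with the hand clear of everything.

Things in the scene. Friction and masses are not known exactly. Their poses are not given: they have to be found in the camera images.
- board: Fixed white jig board, 170 (its x) x 360 (its y) x 12 mm thick. Origin at the centre of its underside; its upper face is 12 mm above. An aluminium rail, 14 mm wide and 9 mm high above the board, runs along the board's y at its far (+x) edge; the rail's flat inner face looks to -x and lies at board x = +65 mm.
- pocket_corner (a point): Inside corner of the pocket, level with the board's upper face: the rail's inner face (x = 0) meets the face of the dark steel stop (y = 0). Axes as the board's. The stop, clamped on the rail's -y half, is 9 mm high, lies at y -12 to 0, x down to -47 mm, and holds up to about 40 N. The fully seated blank has its centre at x = -18, y = +28 mm.
- pocket_mouth (a point): Middle of the pocket's open end, level with the board's upper face, 24 mm to +y of the stop's face; axes as the board's. The pocket is 39 mm wide (36 mm blank), between the rail and a keeper lip 6 mm high and 10 mm wide that runs 24 mm from the stop. The seated blank sticks 32 mm out. A thumbscrew, 24 mm above the board, stands on the rail behind the stop.
- blank: Loose oblong copper blank, 36 (its x) x 56 (its y) x 12 mm high, about 200 g, lying on the board, askew, off the rail and well to the +y side of the pocket. Origin at the centre of its underside; its y is its long axis. Either end may go in first.
- vial_a: Bystander: small clear glass vial with white cap, 30 mm wide, 48 mm high, standing on the bench. Origin at the centre of its underside.
- vial_b: Bystander: small green glass vial with white cap, 30 mm wide, 48 mm high, standing on the bench. Origin at the centre of its underside.
- disc: Bystander: round copper disc, 40 mm across, 12 mm high, lying on the bench. Origin at the centre of its underside.
- cup: Bystander: clear plastic cup, 66 mm wide at the rim, 60 mm high, standing on the bench beyond the rail. Origin at the centre of its underside.
Mind the look-alikes: they are no part of the job. Leave any turquoise look-alike of the blank alone.

How it is judged:
By the outcome, as a careful person would: the job done as asked, in the order asked, and still so for the second after the job is handed in, with the robot touching nothing.
It also fails if it takes over 43 s, if anything falls off the work surface, if the arm or the gripper's body presses on something with over 40 N, if the wrist force passes 120 N, or if a joint passes its speed limit or range.

## Working session

There is one attempt and no reset: what is moved stays moved. The work goes in short steps, Python scripts to look and compute and a tool call to move; the robot and the scene stay as the last step left them, time stands still between calls to the robot, and variables do not carry over. Pictures are saved under pics/ and viewed, at most 10 in all, crops included, and the job is handed in when it is done.

Besides the shell and the picture viewer there is one more tool, called after ">>>" by a JSON object that holds its "api" and its "payload". jog_arm: Moves the arm, as the interface text tells. Its arguments: {"type":"object","properties":{"rows":{"type":"array","items":{"type":"array","items":{"type":"number"}}},"force":{"type":"number"}},"required":["rows"]}

```bash
mkdir -p pics
cat > h.py <<'E'
import numpy as np, cv2
from cell import r, imaging
from scipy.spatial.transform import Rotation as R
def att(c):
    a=np.array(c["attitude"],float)
    return R.from_quat(a).as_matrix() if a.size==4 else a.reshape(3,3)
def ray(c,uv):
    K=np.array(c["intrinsics"]); uv=np.atleast_2d(np.array(uv,float))
    d=np.c_[(uv[:,0]-K[0,2])/K[0,0],(uv[:,1]-K[1,2])/K[1,1]]; s=d.copy()
    for _ in range(30): s=d/(1+c["k1"]*(s**2).sum(1,keepdims=True))
    return np.array(c["origin"]), np.c_[s,np.ones(len(s))]@att(c).T
def plane(c,uv,z):
    o,d=ray(c,uv); return o+d*((z-o[2])/d[:,2])[:,None]
def proj(c,P):
    K=np.array(c["intrinsics"]); q=(np.atleast_2d(P)-np.array(c["origin"]))@att(c); s=q[:,:2]/q[:,2:]
    s=s*(1+c["k1"]*(s**2).sum(1,keepdims=True)); return s@K[:2,:2].T+K[:2,2]
def save(n,f): cv2.imwrite(f"pics/{n}.png",cv2.cvtColor(f,cv2.COLOR_RGB2BGR))
E
python3 - <<'E'
from h import *
for n in("top","side"):
    f=imaging.grab_frame(n); np.save(n+".npy",f); save(n+"0",f)
    c=imaging.get_calibration(n); print(n,c)
print(r.sense())
E
```

```text
top {'intrinsics': array([[501.68634521,   0.        , 282.13438748],
       [  0.        , 501.68634521, 209.10214148],
       [  0.        ,   0.        ,   1.        ]]), 'k1': -0.057463356721632254, 'origin': array([0.41827748, 0.05213385, 1.04821134]), 'attitude': array([-0.69710356,  0.71196053, -0.06363106,  0.0557666 ])}
side {'intrinsics': array([[456.75339188,   0.        , 279.14764598],
       [  0.        , 456.75339188, 206.91797142],
       [  0.        ,   0.        ,   1.        ]]), 'k1': 0.031264740407754454, 'origin': array([0.41141206, 0.8292091 , 0.5417548 ]), 'attitude': array([-0.10018915,  0.86783189, -0.4843824 ,  0.04694285])}
{'t': 0.1, 'joint_positions': array([-1.26619475,  0.41184477, -0.01272036,  1.59694965,  0.00559769,
        1.13430068, -0.08221029]), 'dq': array([-1.27801450e-05, -2.41747455e-03,  1.62313169e-03, -9.00196005e-04,
        6.10681020e-04, -1.57906584e-03,  1.34637126e-03]), 'joint_torque': array([ 2.39127490e-03, -5.89097428e+01,  6.43437523e-01, -2.91714138e+01,
       -5.38972334e-02,  1.44872640e-02,  4.09380596e-05]), 'tool_pos': array([0.22758643, 0.58188779, 0.40388182]), 'orientation': array([ 1.85313097e-01,  9.82679255e-01, -7.28202275e-04, -8.74445448e-05]), 'contact_force': array([ 0.35643659, -0.75163899,  0.15172096]), 'moment': array([-0.00048994, -0.01776844, -0.03046402]), 'finger_force': 0.0, 'width': 1.0021276156743257}
```

View pics/top0.png

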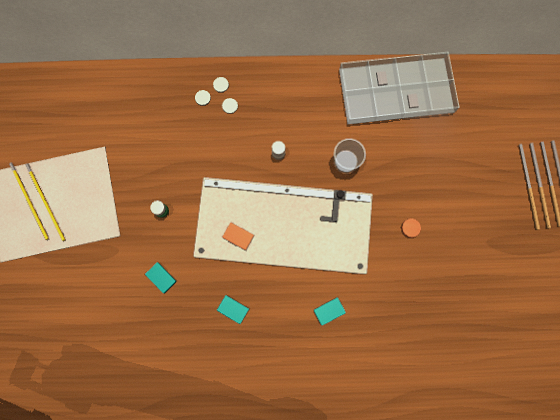

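View pics/side0.png

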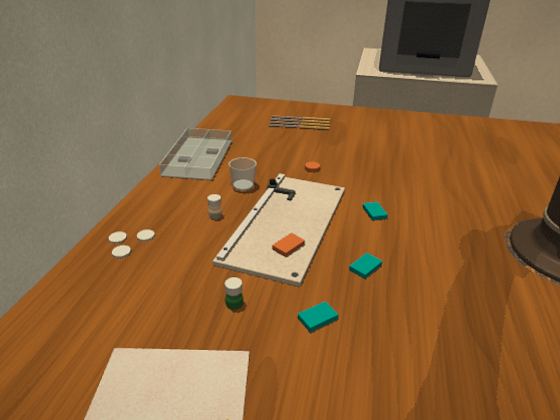

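The top view shows the copper blank at (238,236) on the board, with the rail along the board's upper edge, the stop and keeper near (335,207), the vials at (278,150) and (159,209), and the cup at (349,156). The copper candidates are the oblong at (238,236) and the round disc at (411,228). The three turquoise oblongs at (160,278), (233,309) and (330,311) are look-alikes. The oblong copper piece on the board fits the description, so I'll confirm it in a crop.

Run:
```python
from h import *
f=np.load("top.npy"); c=imaging.get_calibration("top")
save("crop",cv2.resize(f[165:285,185:385],None,fx=4,fy=4,interpolation=cv2.INTER_CUBIC))
hsv=cv2.cvtColor(f,cv2.COLOR_RGB2HSV)
# board: pale, low saturation
m=((hsv[...,1]<95)&(hsv[...,2]>120)).astype(np.uint8)
m[:170]=0;m[285:]=0;m[:,:185]=0;m[:,385:]=0
m=cv2.morphologyEx(m,cv2.MORPH_CLOSE,np.ones((5,5)))
k=max(cv2.findContours(m,0,2)[0],key=cv2.contourArea)
print("board px",cv2.minAreaRect(k))
P=plane(c,k[:,0],.012)[:,:2]; print("board w",cv2.minAreaRect((P*1000).astype(np.float32)))
b=((hsv[...,1]>170)&(hsv[...,2]>150)&((hsv[...,0]<14))).astype(np.uint8)
b[:195]=0;b[260:]=0;b[:,:205]=0;b[:,290:]=0
k=max(cv2.findContours(b,0,2)[0],key=cv2.contourArea)
print("blank px",cv2.minAreaRect(k),cv2.contourArea(k))
P=plane(c,k[:,0],.024)[:,:2]; re=cv2.minAreaRect((P*1000).astype(np.float32));print("blank w",re,cv2.boxPoints(re))
```

```text
board px ((283.751953125, 225.0742645263672), (173.9315185546875, 81.11152648925781), 5.640549182891846)
board w ((562.3192749023438, 36.43304443359375), (360.0610046386719, 170.70713806152344), 83.15995025634766)
blank px ((225.00001525878906, 237.50003051757812), (4.919349670410156, 0.8944271206855774), 26.56505012512207) 1.5
blank w ((536.2743530273438, 157.23843383789062), (10.196855545043945, 1.8305329084396362), 62.366146087646484) [[533.09875 153.1461 ]
 [534.72046 152.29707]
 [539.44995 161.33076]
 [537.82825 162.1798 ]]
```

View pics/crop.png

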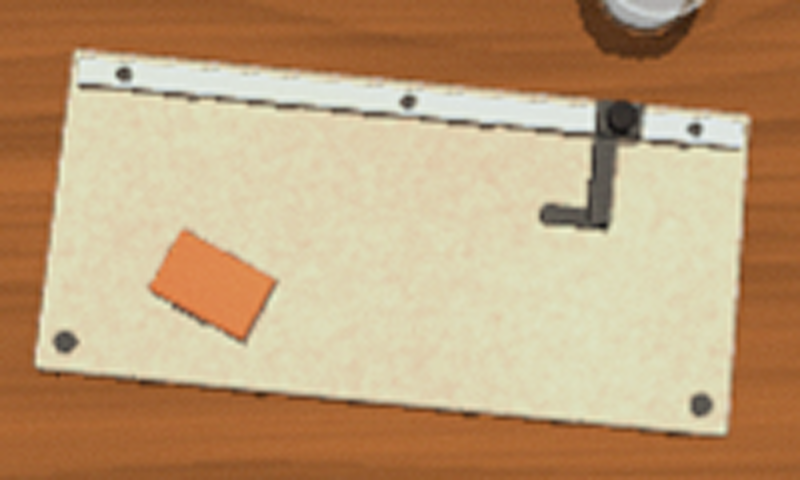

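The crop confirms the orange-copper oblong at crop (213,286), full-frame (238,236), as a rectangle lying askew on the board. The pocket is formed by the rail, the dark stop and the keeper lip, at crop about (570,175).

```bash
cat >> h.py <<'E'
A=np.deg2rad(-6.84); C0=np.array([.5623,.0364]); RB=np.array([[np.cos(A),-np.sin(A)],[np.sin(A),np.cos(A)]])
def tob(P): return (np.atleast_2d(P)[:,:2]-C0)@RB   # world->board xy
def blank(name="top",f=None):
    f=imaging.grab_frame(name) if f is None else f
    c=imaging.get_calibration(name)
    hsv=cv2.cvtColor(f,cv2.COLOR_RGB2HSV)
    b=((hsv[...,1]>140)&(hsv[...,2]>185)&((hsv[...,0]<14)|(hsv[...,0]>174))).astype(np.uint8)
    B=np.array([[-85,-180],[65,-180],[65,180],[-85,180]])/1000@RB.T+C0
    mk=np.zeros_like(b); cv2.fillPoly(mk,[proj(c,np.c_[B,np.full(4,.012)]).astype(np.int32)],1)
    k=max(cv2.findContours(b*mk,0,1)[0],key=cv2.contourArea)
    P=tob(plane(c,k[:,0],.024))*1000; re=cv2.minAreaRect(P.astype(np.float32))
    return re,cv2.boxPoints(re).round(1)
E
python3 - <<'E'
from h import *
f=np.load("top.npy"); c=imaging.get_calibration("top")
print(f[236,238]); print(blank(f=f))
hsv=cv2.cvtColor(f,cv2.COLOR_RGB2HSV)
d=(hsv[...,2]<110).astype(np.uint8); d[:185]=0;d[228:]=0;d[:,:315]=0;d[:,350:]=0
n,l,s,_=cv2.connectedComponentsWithStats(d)
i=1+s[1:,4].argmax(); v,u=np.nonzero(l==i); P=tob(plane(c,np.c_[u,v],.021))*1000
for x in range(-5,80,6):
    q=P[abs(P[:,0]-x)<3]
    if len(q): print(x,q[:,1].min().round(1),q[:,1].max().round(1))
print(P[:,0].min())
# rail inner edge: brightness along board x at several y
g=hsv[...,1].astype(np.float32)
for y in(60,20,-20):
    xs=np.arange(50,90,2); B=np.c_[xs,np.full(len(xs),y)]/1000@RB.T+C0
    p=proj(c,np.c_[B,np.full(len(xs),.021)]).astype(np.float32); print(y,cv2.remap(g,p[:,:1],p[:,1:],1).ravel().astype(int))
s=r.sense(); print(R.from_quat(s["orientation"]).as_matrix().round(3))
E
```

```text
[222 136  78]
(((-33.745025634765625, 91.62747955322266), (54.1915168762207, 34.441551208496094), 66.73655700683594), array([[-60.3,  73.5],
       [-28.6,  59.9],
       [ -7.2, 109.7],
       [-38.9, 123.3]], dtype=float32))
13 -97.2 -76.3
19 -107.5 -73.9
25 -107.0 -75.8
31 -108.6 -97.9
37 -108.1 -97.4
43 -107.7 -98.9
49 -107.2 -98.4
55 -108.5 -98.1
61 -112.1 -97.9
67 -120.5 -97.4
73 -120.0 -98.6
79 -121.4 -100.4
15.400864309227066
60 [ 53  54  54  52  52  52  60  70  10   7  11  10   8   8  15  34  66 124
 185 177]
20 [ 54  54  54  53  52  53  61  61   9  10  11   9   7   7  22  46  72 134
 181 177]
-20 [ 58  57  56  56  56  57  58  44  10   7   9   7   7   7  21  47  72 151
 185 179]
[[-0.931  0.364 -0.   ]
 [ 0.364  0.931 -0.001]
 [-0.    -0.001 -1.   ]]
```

>>> {"api": "jog_arm", "payload": {"rows": [[-0.405, -0.319, 0.12, 0, 0, -0.253, 0.03], [-0.405, -0.319, 0.12, 0, 0, -0.253, 0.03], [-0.405, -0.319, 0.12, 0, 0, -0.253, 0.03], [-0.405, -0.319, 0.12, 0, 0, -0.253, 0.03], [-0.405, -0.319, 0.12, 0, 0, -0.253, 0.03], [-0.405, -0.319, 0.12, 0, 0, -0.253, 0.03], [-0.405, -0.319, 0.12, 0, 0, -0.253, 0.03], [-0.405, -0.319, 0.12, 0, 0, -0.253, 0.03], [-0.405, -0.319, 0.12, 0, 0, -0.253, 0.03], [-0.405, -0.319, 0.12, 0, 0, -0.253, 0.03], [-0.405, -0.319, 0.12, 0, 0, -0.253, 0.03], [-0.405, -0.319, 0.12, 0, 0, -0.253, 0.03]]}}

```text
t: 1.6
tool_pos: [0.4881, 0.139, 0.2849]
orientation: [0.059, 0.998, 0.0, 0.0]
contact_force: [0.4, 0.9, 0.5]
width: 0.339
finger_force: 0.0
```

```bash
cat >> h.py <<'E'
def st():
    s=r.sense(); M=R.from_quat(s["orientation"]).as_matrix()
    print("t",round(s["t"],2),"TCP board mm",(tob(s["tool_pos"])[0]*1000).round(1),"z",round(s["tool_pos"][2],4),"w",round(s["width"],3),"F board",(s["contact_force"][:2]@RB).round(1),s["contact_force"][2].round(1))
    print("toolx,y angle in board",[round(float(np.degrees(np.arctan2(*(RB.T@M[:2,i])[::-1]))),2) for i in(0,1)],"tilt",M[2].round(4))
E
python3 -c "
from h import *
st()"
```

```text
t 1.6 TCP board mm [-85.9  93. ] z 0.2849 w 0.339 F board [0.3 0.9] 0.5
toolx,y angle in board [-179.89, 90.11] tilt [-0.e+00  7.e-04 -1.e+00]
```

>>> {"api": "jog_arm", "payload": {"rows": [[0, -0.001, 0.05, 0, 0, 0, 0.03], [0, -0.001, 0.08, 0, 0, 0, 0.03], [0, -0.001, 0.087, 0, 0, 0, 0.03], [0, -0.001, 0.087, 0, 0, 0, 0.03], [-0.008, -0.001, 0.087, 0, 0, 0, 0.03], [-0.016, -0.001, 0.087, 0, 0, 0, 0.03], [-0.022, -0.001, 0.087, 0, 0, 0, 0.03], [-0.028, -0.001, 0.087, 0, 0, 0, 0.03], [-0.034, -0.001, 0.087, 0, 0, 0, 0.03], [-0.04, -0.001, 0.087, 0, 0, 0, 0.03], [-0.046, -0.001, 0.087, 0, 0, 0, 0.03], [-0.052, -0.001, 0.087, 0, 0, 0, 0.03]]}}

```text
t: 3.1
tool_pos: [0.5405, 0.1304, 0.1976]
orientation: [0.06, 0.998, 0.0, -0.0]
contact_force: [-1.6, 0.6, 0.3]
width: 0.344
finger_force: 0.7
```

```bash
python3 -c "
from h import *
st()
f=imaging.grab_frame('top');save('p2',cv2.resize(f[165:285,185:385],None,fx=4,fy=4))
print(blank(f=f))"
```

```text
t 3.1 TCP board mm [-32.8  90.7] z 0.1976 w 0.344 F board [-1.7  0.4] 0.3
toolx,y angle in board [179.99, 89.99] tilt [ 0.e+00  1.e-04 -1.e+00]Traceback (most recent call last):
  File "<string>", line 5, in <module>
    print(blank(f=f))
          ~~~~~^^^^^
  File "h.py", line 27, in blank
    k=max(cv2.findContours(b*mk,0,1)[0],key=cv2.contourArea)
ValueError: max() iterable argument is empty
```

View pics/p2.png

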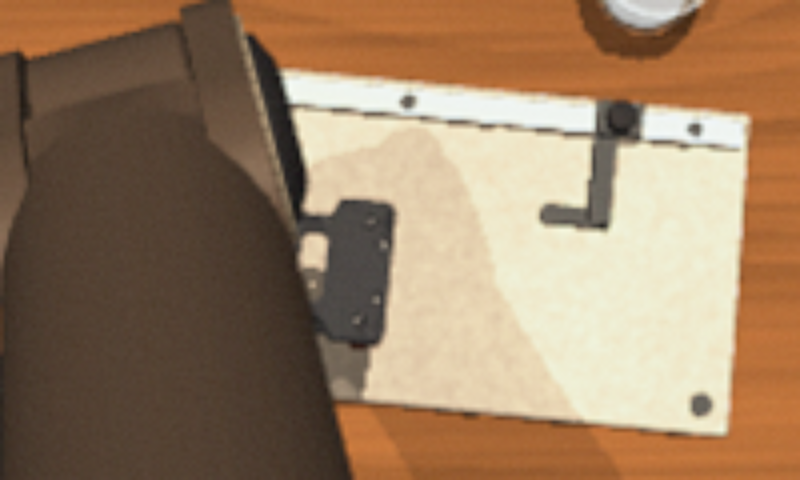

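The arm hides the blank in the top view, but a force of about 1.7 N shows the push is under way. I'll continue towards the rail.

>>> {"api": "jog_arm", "payload": {"rows": [[-0.006, 0, 0, 0, 0, 0, 0.03], [-0.012, 0, 0, 0, 0, 0, 0.03], [-0.018, 0, 0, 0, 0, 0, 0.03], [-0.024, 0, 0, 0, 0, 0, 0.03], [-0.03, 0, 0, 0, 0, 0, 0.03], [-0.036, 0, 0, 0, 0, 0, 0.03], [-0.041, 0, 0, 0, 0, 0, 0.03], [-0.044, 0, 0, 0, 0, 0, 0.03], [-0.046, 0, 0, 0, 0, 0, 0.03], [-0.048, 0, 0, 0, 0, 0, 0.03]]}}

```text
t: 4.4
tool_pos: [0.5878, 0.1246, 0.1977]
orientation: [0.06, 0.998, 0.0, -0.0]
contact_force: [-1.3, 0.5, -0.4]
width: 0.345
finger_force: 0.6
```

```bash
python3 -c "
from h import *
st()
f=imaging.grab_frame('wrist');save('p3',f)
np.save('w.npy',f)"
```

```text
t 4.4 TCP board mm [14.8 90.6] z 0.1977 w 0.345 F board [-1.3  0.3] -0.4
toolx,y angle in board [179.98, 89.98] tilt [ 2.e-04  0.e+00 -1.e+00]
```

View pics/p3.png

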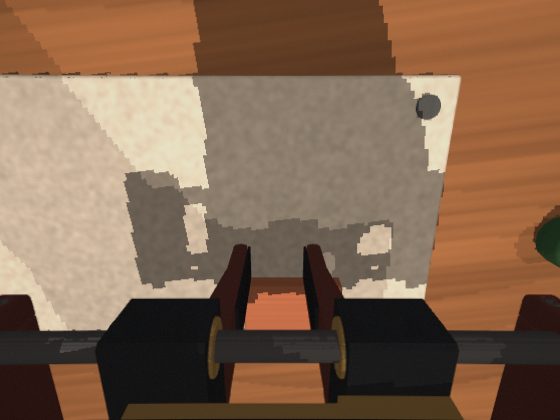

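The wrist view shows the blank's near long side at rows 278-290, level and squarely against both fingertips at (240,280) and (315,280). I'll close the last few millimetres in small steps.

>>> {"api": "jog_arm", "payload": {"rows": [[-0.0015, 0, 0, 0, 0, 0, 0.03], [-0.003, 0, 0, 0, 0, 0, 0.03], [-0.0045, 0, 0, 0, 0, 0, 0.03], [-0.0055, 0, 0, 0, 0, 0, 0.03]]}}

```text
t: 4.95
tool_pos: [0.592, 0.1242, 0.1974]
orientation: [0.06, 0.998, -0.0, -0.002]
contact_force: [-9.3, 0.8, 6.8]
width: 0.341
finger_force: 4.8
```

>>> {"api": "jog_arm", "payload": {"rows": [[0.006, 0, 0, 0, 0, 0, 0.03], [0.03, 0, 0, 0, 0, 0, 0.03], [0.03, 0, -0.05, 0, 0, 0, 0.03], [0.03, 0.06, -0.06, 0, 0, 0, 0.0], [0.0, 0.12, -0.06, 0, 0, 0, 0.0], [-0.025, 0.15, -0.06, 0, 0, 0, 0.0], [-0.025, 0.15, -0.06, 0, 0, 0, 0.0]]}}

```text
t: 5.82
tool_pos: [0.6369, 0.2729, 0.2572]
orientation: [0.058, 0.998, 0.001, 0.001]
contact_force: [0.1, -0.5, -0.2]
width: 0.002
finger_force: 0.0
```

```bash
python3 -c "
from h import *
st(); print(r.sense()['joint_positions'].round(2))
f=imaging.grab_frame('top');save('p4',cv2.resize(f[165:285,185:385],None,fx=4,fy=4))
print(blank(f=f))"
```

```text
t 5.83 TCP board mm [ 45.9 243.7] z 0.2572 w 0.002 F board [ 0.1 -0.5] -0.2
toolx,y angle in board [-179.85, 90.15] tilt [-0.0018  0.0018 -1.    ]
[-0.55  0.66  0.11  1.56 -0.09  0.93  1.05]
(((46.64579391479492, 98.15583801269531), (55.07571029663086, 34.72389221191406), 89.85194396972656), array([[ 29.2,  70.7],
       [ 63.9,  70.6],
       [ 64.1, 125.6],
       [ 29.4, 125.7]], dtype=float32))
```

View pics/p4.png

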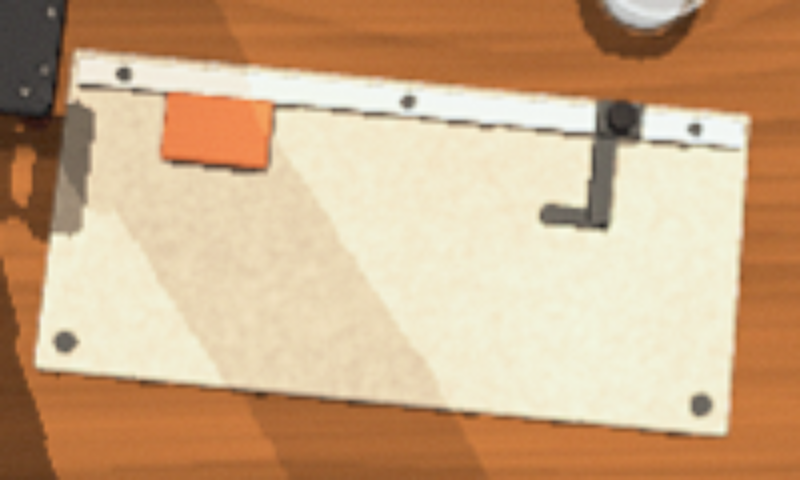

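The blank is flush on the rail at crop (217,130), and its measured yaw error is 0.15°. Next I'll turn the closed fingers square to its end.

>>> {"api": "jog_arm", "payload": {"rows": [[0.002, 0, 0, 0, 0, 0.18, 0], [0.002, 0, 0, 0, 0, 0.36, 0], [0.002, 0, 0, 0, 0, 0.54, 0], [0.002, 0, 0, 0, 0, 0.72, 0], [0.002, -0.02, 0, 0, 0, 0.9, 0], [0.002, -0.04, 0, 0, 0, 1.08, 0], [0.002, -0.06, 0, 0, 0, 1.26, 0], [0.002, -0.08, 0, 0, 0, 1.44, 0], [0.002, -0.094, 0, 0, 0, 1.57, 0], [0.002, -0.094, 0, 0, 0, 1.57, 0], [0.002, -0.094, 0, 0, 0, 1.57, 0]]}}

```text
t: 7.25
tool_pos: [0.6226, 0.1768, 0.2578]
orientation: [0.747, 0.665, 0.0, -0.0]
contact_force: [1.1, 0.8, -0.4]
width: 0.008
finger_force: 0.0
```

```bash
python3 -c "
from h import *
st(); print(r.sense()['joint_positions'].round(2))"
```

```text
t 7.25 TCP board mm [ 43.1 146.6] z 0.2578 w 0.008 F board [1.  0.9] -0.4
toolx,y angle in board [90.17, 0.17] tilt [ 6.e-04  0.e+00 -1.e+00]
[-0.7   0.64  0.51  1.7  -0.39  0.9  -0.14]
```

>>> {"api": "jog_arm", "payload": {"rows": [[0, -0.001, 0.04, 0, 0, 0, 0], [0, -0.001, 0.06, 0, 0, 0, 0], [0, -0.001, 0.06, 0, 0, 0, 0], [-0.006, -0.001, 0.06, 0, 0, 0, 0], [-0.012, -0.001, 0.06, 0, 0, 0, 0], [-0.018, -0.0005, 0.06, 0, 0, 0, 0], [-0.024, 0, 0.06, 0, 0, 0, 0], [-0.03, 0.0003, 0.06, 0, 0, 0, 0], [-0.036, 0.0006, 0.06, 0, 0, 0, 0], [-0.042, 0.0009, 0.06, 0, 0, 0, 0], [-0.048, 0.0012, 0.06, 0, 0, 0, 0], [-0.054, 0.0015, 0.06, 0, 0, 0, 0]]}}

```text
t: 8.75
tool_pos: [0.6178, 0.1224, 0.1976]
orientation: [0.748, 0.664, -0.0, 0.0]
contact_force: [-1.0, 2.2, 0.5]
width: 0.005
finger_force: 0.9
```

```bash
python3 -c "
from h import *
st()
f=imaging.grab_frame('side');
save('p5',cv2.resize(f[165:290,180:380],None,fx=4,fy=4))"
```

```text
t 8.75 TCP board mm [44.9 92. ] z 0.1976 w 0.005 F board [-1.2  2.1] 0.5
toolx,y angle in board [90.01, 0.01] tilt [-2.e-04 -1.e-04 -1.e+00]
```

View pics/p5.png

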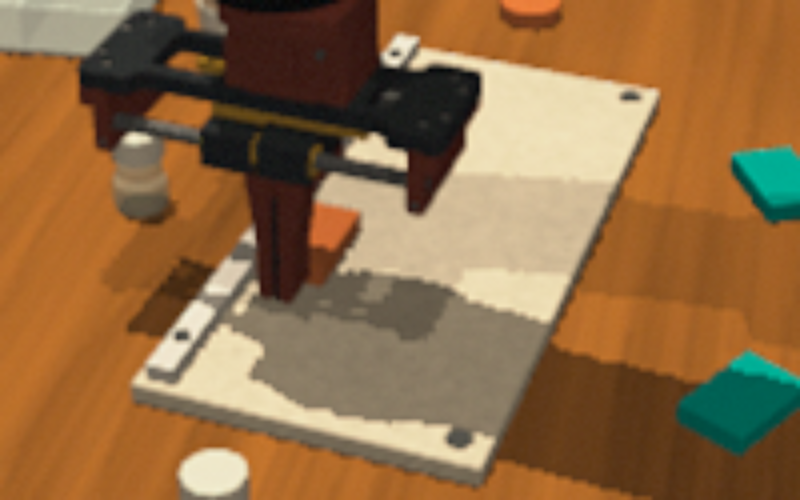

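The fingertips at crop (280,290) are square on the blank's end, and the blank sits against the rail with about 1.2 N of side bias. The hand clears the vials.

>>> {"api": "jog_arm", "payload": {"rows": [[-0.006, 0.0002, 0, 0, 0, 0, 0], [-0.012, 0.0004, 0, 0, 0, 0, 0], [-0.018, 0.0006, 0, 0, 0, 0, 0], [-0.024, 0.0008, 0, 0, 0, 0, 0], [-0.03, 0.001, 0, 0, 0, 0, 0], [-0.036, 0.0012, 0, 0, 0, 0, 0], [-0.042, 0.0014, 0, 0, 0, 0, 0], [-0.048, 0.0016, 0, 0, 0, 0, 0], [-0.054, 0.0018, 0, 0, 0, 0, 0], [-0.06, 0.002, 0, 0, 0, 0, 0], [-0.066, 0.0022, 0, 0, 0, 0, 0], [-0.072, 0.0024, 0, 0, 0, 0, 0]]}}

```text
t: 10.3
tool_pos: [0.6117, 0.0507, 0.1976]
orientation: [0.748, 0.664, -0.0, -0.0]
contact_force: [-1.4, 1.9, 0.1]
width: 0.003
finger_force: 0.9
```

```bash
python3 -c "
from h import *
st()
f=imaging.grab_frame('top');
save('p6',cv2.resize(f[165:285,185:385],None,fx=4,fy=4))
print(blank(f=f))"
```

```text
t 10.3 TCP board mm [47.3 20.1] z 0.1976 w 0.003 F board [-1.7  1.7] 0.1
toolx,y angle in board [90.02, 0.02] tilt [ 0.e+00 -1.e-04 -1.e+00]
(((46.0853271484375, -38.77462387084961), (34.012935638427734, 16.99103355407715), 1.0560736656188965), array([[ 28.9, -30.6],
       [ 29.2, -47.6],
       [ 63.2, -47. ],
       [ 62.9, -30. ]], dtype=float32))
```

View pics/p6.png

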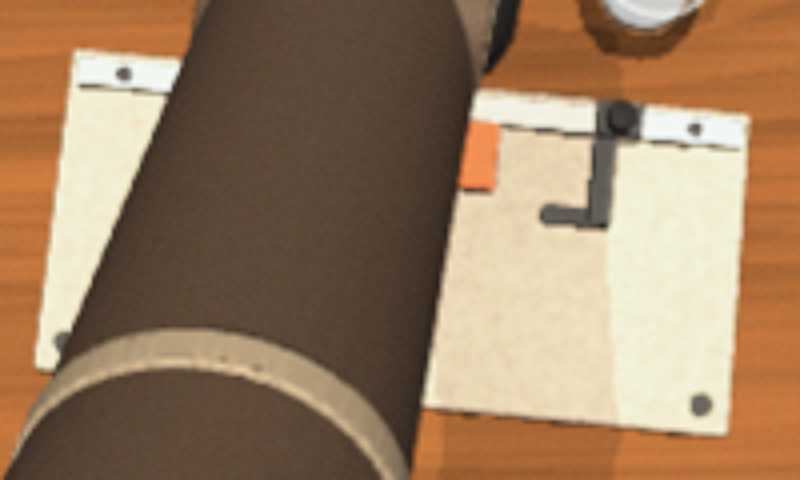

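The leading end is at crop (497,155) and still tight to the rail, with its x extent unchanged. It has about 50 mm left to go.

>>> {"api": "jog_arm", "payload": {"rows": [[-0.005, 0.0001, 0, 0, 0, 0, 0], [-0.01, 0.0002, 0, 0, 0, 0, 0], [-0.015, 0.0003, 0, 0, 0, 0, 0], [-0.02, 0.0004, 0, 0, 0, 0, 0], [-0.025, 0.0005, 0, 0, 0, 0, 0], [-0.03, 0.0006, 0, 0, 0, 0, 0], [-0.035, 0.0007, 0, 0, 0, 0, 0], [-0.039, 0.0008, 0, 0, 0, 0, 0], [-0.042, 0.0009, 0, 0, 0, 0, 0], [-0.044, 0.001, 0, 0, 0, 0, 0], [-0.046, 0.001, 0, 0, 0, 0, 0]]}}

```text
t: 11.72
tool_pos: [0.6073, 0.0053, 0.1976]
orientation: [0.748, 0.664, 0.0, 0.0]
contact_force: [-0.6, 1.0, 0.2]
width: 0.004
finger_force: 0.8
```

>>> {"api": "jog_arm", "payload": {"rows": [[-0.001, 0, 0, 0, 0, 0, 0], [-0.002, 0, 0, 0, 0, 0, 0], [-0.003, 0, 0, 0, 0, 0, 0]]}}

```text
t: 12.1
tool_pos: [0.6069, 0.0023, 0.1976]
orientation: [0.748, 0.664, 0.0, 0.0]
contact_force: [-0.8, 0.5, -1.4]
width: 0.007
finger_force: 0.6
```

>>> {"api": "jog_arm", "payload": {"rows": [[-0.001, 0, 0, 0, 0, 0, 0], [-0.002, 0, 0, 0, 0, 0, 0]]}}

```text
t: 12.35
tool_pos: [0.6068, 0.001, 0.1977]
orientation: [0.748, 0.664, 0.0, -0.0]
contact_force: [0.2, 5.2, 0.0]
width: 0.004
finger_force: 2.5
```

>>> {"api": "jog_arm", "payload": {"rows": [[-0.001, 0, 0, 0, 0, 0, 0], [-0.001, 0, 0, 0, 0, 0, 0]]}}

```text
t: 12.6
tool_pos: [0.6068, 0.0009, 0.1977]
orientation: [0.747, 0.664, 0.001, -0.001]
contact_force: [0.2, 5.9, -0.9]
width: 0.006
finger_force: 3.0
```

```bash
python3 -c "
from h import *
st(); print(blank())"
```

```text
t 12.6 TCP board mm [ 48.4 -30. ] z 0.1977 w 0.006 F board [-0.5  5.9] -0.9
toolx,y angle in board [90.1, 0.1] tilt [ 1.9e-03  1.0e-04 -1.0e+00]
(((-66.15016174316406, 179.81654357910156), (0.0, 0.0), 0.0), array([[-66.2, 179.8],
       [-66.2, 179.8],
       [-66.2, 179.8],
       [-66.2, 179.8]], dtype=float32))
```

The force rose to about 6 N while the tool stopped moving, so the blank is against the stop. I'll add a touch more pressure, then back off and look.

>>> {"api": "jog_arm", "payload": {"rows": [[-0.0015, 0, 0, 0, 0, 0, 0], [-0.0015, 0, 0, 0, 0, 0, 0], [0.002, 0, 0, 0, 0, 0, 0], [0.02, 0, 0, 0, 0, 0, 0], [0.02, 0, -0.04, 0, 0, 0, 0], [0.05, 0, -0.09, 0, 0, 0, 0], [0.11, 0, -0.1, 0, 0, 0, 0], [0.16, 0, -0.1, 0, 0, 0, 0], [0.2, 0, -0.1, 0, 0, 0, 0], [0.2, 0, -0.1, 0, 0, 0, 0]]}}

```text
t: 13.9
tool_pos: [0.6296, 0.2034, 0.2971]
orientation: [0.746, 0.666, 0.0, -0.001]
contact_force: [-1.6, -1.1, 0.4]
width: 0.003
finger_force: 0.0
```

```bash
python3 -c "
from h import *
st()
f=imaging.grab_frame('top');
save('p7',cv2.resize(f[165:265,265:385],None,fx=6,fy=6,interpolation=2))
print(blank(f=f))"
```

```text
t 13.9 TCP board mm [ 47.  173.8] z 0.2971 w 0.003 F board [-1.5 -1.3] 0.4
toolx,y angle in board [90.4, 0.4] tilt [ 1.2e-03 -4.0e-04 -1.0e+00]
(((45.79376983642578, -69.87127685546875), (55.660911560058594, 33.598079681396484), 89.49604034423828), array([[ 28.8, -97.6],
       [ 62.3, -97.8],
       [ 62.8, -42.2],
       [ 29.2, -41.9]], dtype=float32))
```

View pics/p7.png

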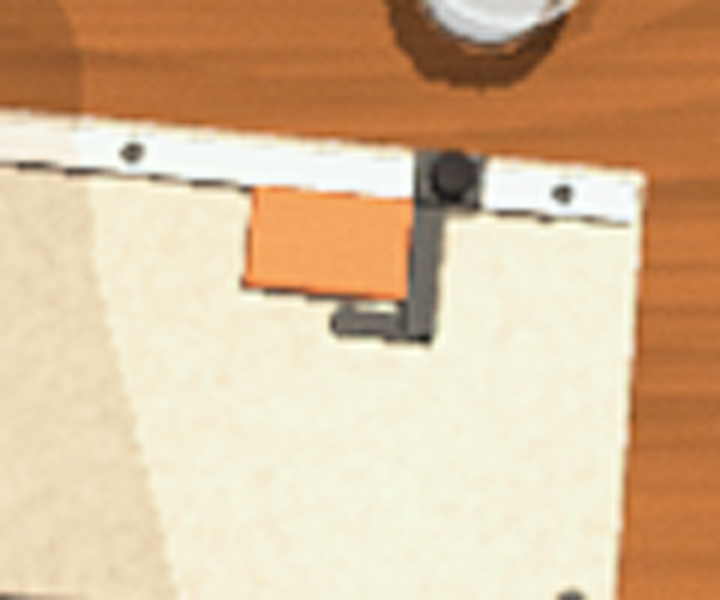

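The blank, at crop (330,240), fills the corner with no visible gap to the rail or the stop. Its measured centre is (45.8,-69.9) in board coordinates, against a seated target of about (47,-69), and the stop has not moved. I'll let the arm settle, then hand in.

>>> {"api": "jog_arm", "payload": {"rows": [[0, 0, -0.03, 0, 0, 0, 0], [0, 0, -0.03, 0, 0, 0, 0], [0, 0, -0.03, 0, 0, 0, 0]]}}

```text
t: 14.32
tool_pos: [0.6302, 0.1969, 0.3273]
orientation: [0.748, 0.663, -0.0, 0.0]
contact_force: [0.3, -0.9, -0.7]
width: 0.004
finger_force: 0.0
```

```bash
python3 -c "
from h import *
print(r.sign_off())"
```

```text
the job is handed in; nothing more can be done
None
```

I pushed the copper blank flush to the rail, slid it along the rail into the corner pocket until it met the stop, and handed the job in at about 14 s with the hand clear; the last top view shows no visible gap at the rail or the stop.

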